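# Clear the code reader and present the ball tray to it

## Task

First clear the code reader: hang the empty wire basket that stands on its glass by its handle on the hook of the hook stand, and let go of it. Then pick up the aluminium tray by its upright grip plate, carry it without letting the loose steel ball leave its shallow ring pocket, and hold it still and level, centred over the reader's glass with its underside about 8 cm above it, so that the code under it can be read. Leave the bottles and cartons around undisturbed throughout, and finish while still holding the tray there: do not put it down or let go.

Things in the scene. Friction and masses are not known exactly. Their poses are not given: they have to be found in the camera images.
- bail (a point): Middle of the wire basket's handle bar; basket axes, z up. Loose, about 0.18 kg, 84 mm (x) by 124 mm (y), walls 50 mm tall. Its rigid arched handle: legs up from the short walls (y = +-60 mm) and a level flat bar along y, 8 mm thick (x), 12 mm tall, its middle 115 mm above the underside: it is this bar that hangs on the hook. Starts standing on the reader.
- basket_grip (a point): Middle of the black grip block standing on the middle of the basket's handle bar, 32 mm above the bar's middle, basket axes. The block is 26 mm (x) by 18 mm (y) and its top is 20 mm above this point, its foot 26 mm below it on the bar. Pinch it from above across the basket's y, so that the hook below stays free.
- hook_seat (a point): Where the middle of the hung bar rests: over the lowest point of the hook on the fixed steel stand, 177 mm above the counter. Stand axes: +x from hook tip to post (20 mm thick, 192 mm tall, at x = +110 mm). Hang the bar along the stand's y: pass it over the tip towards +x, then lower it. The stand is on one side of the reader, the tray on the other; sides vary.
- hook_tip (a point): Upturned end of the hook, a 12 mm thick rod that slopes down from the post to the seat and then turns up: 22 mm from the seat on the robot's side, the rod's top here 193 mm above the counter. The stand's foot plate lies under the post, 12 mm high, at x = 80 to 170 mm from the seat, 130 mm wide.
- glass (a point): Centre of the glass window on top of the code reader, a fixed black slab 150 x 150 mm with its top 30 mm above the counter.
- tray_grip (a point): Centre of the tray's upright grip plate, over the tray's centre, 55 mm above its underside. The plate is 50 mm long (tray's x), 14 mm thick (y), top 75 mm above the underside: pinch it across y from above. The loose aluminium tray (about 0.3 kg) is 170 mm (x) by 100 mm (y) with a 16 mm high edge, standing on the counter.
- pocket (a point): Centre of the resting ball in the tray's ring pocket: 52 mm from the tray's centre along the tray's +x, 18 mm above its underside. The ring is 32 mm wide inside, 40 mm outside, and only 3 mm high above the tray floor (which is 6 mm above the underside).
- ball_center (a point): Centre of the loose steel ball, 24 mm across, 57 g, lying in the ring pocket; free to roll inside it.
- vial: Bystander: small amber vial with white cap, 32 mm across, 60 mm tall, standing beside the reader; origin at the centre of its underside. Leave it where it is.
- small_carton: Bystander: small medicine carton 75 x 28 x 22 mm, lying beside the reader; origin at the centre of its underside. Leave it where it is.
- jar: Bystander: white jar 70 mm across, 90 mm tall, out at one side; origin at the centre of its underside. Leave it where it is.
- syrup: Bystander: amber bottle 56 mm across, 130 mm tall, out at the other side; origin at the centre of its underside. Leave it where it is.
- flat_carton: Bystander: medicine carton 70 x 120 x 35 mm lying behind the reader; origin at the centre of its underside. Leave it where it is.
- tall_carton: Bystander: medicine carton 45 x 60 x 85 mm standing behind the reader; origin at the centre of its underside. Leave it where it is.

How it is judged:
On the way, in this order (a step that is already met when the one before it is completed fails the run):
1. the basket hangs by its handle on the hook, let go of (distance between bail and hook_seat below 0.045 m and contact force between basket and hook_stand above 0.3 N and height (world z) of bail above 0.16 m and angle between bail's own z axis and vertical below 0.6 rad and contact force between the fingers and basket below 0.05 N), for 0.3 s.
2. the tray is lifted off the counter with the ball in its pocket (height (world z) of tray_grip above 0.085 m and distance between ball_center and pocket below 0.013 m and contact force between the fingers and tray above 1 N), for 0.2 s.
At the end, for the whole second after the job is handed in: For the last second: tray gripped, still (3 cm/s), tilt under 0.12 rad, centre within 30 mm of the glass centre, underside 50 to 110 mm above the glass; ball in its pocket; basket let go, hanging on the hook (bar middle within 45 mm of the seat, tilt under 0.6 rad) (all of step 1 and distance between ball_center and pocket below 0.013 m and horizontal distance between tray_grip and glass below 0.03 m and z of tray_grip in the frame of glass between 0.105 and 0.165 m and angle between tray_grip's own z axis and vertical below 0.12 rad and contact force between the fingers and tray above 1 N and contact force between tray and scanner below 0.05 N and contact force between tray and basket below 0.05 N and linear speed of tray below 0.03 m/s and linear speed of basket below 0.1 m/s); the arm keeps its last pose, push and grip.
It fails at once if the ball leaves its pocket (distance between ball_center and pocket above 0.016 m).
It fails at once if a bottle or carton is moved more than 4 cm or tipped over (distance of any of vial, small_carton, jar, syrup, flat_carton, tall_carton from where it was at the start of the episode above 0.04 m or angle between any of vial, small_carton, jar, syrup, flat_carton, tall_carton's own z axis and vertical above 0.6 rad).
It also fails if it takes over 61 s, if anything falls off the work surface, if the arm or the gripper's body presses on something with over 40 N, if the wrist force passes 120 N, or if a joint passes its speed limit or range.

## Robot

A 6-joint arm with a two-finger parallel gripper is mounted at the origin on the work surface. World frame = base frame: x ahead of the robot, y to its left, z up, the work surface at z = 0. Lengths are in m, angles in rad, forces in N, time in s.
With the tool pointing down it reaches from about 0.35 to 1 m from the base axis. Payload 7.1 kg.
Tool frame: the origin (TCP) lies on the centre line of the jaws, within the pads' length; the fingertips stand 11 mm ahead of it and the grasp point (between the pads) lies 8 mm behind it (bot.nose_length is the distance from the TCP to the fingertips, in m); x points along the fingers, z is the direction in which the jaws open and shut, and the axes are right-handed (so a half turn about x gives the same grasp; the last joint's range is limited). The gripper opens to 85 mm and grips with 20 to 120 N. Pads are 22 mm wide; open, the fingers measure 114 mm over their backs; the gripper's body (76 mm by 85 mm) begins 54 mm behind the grasp point. The pads swing forward as they close: fully open they stand 13 mm farther back than shut.
Start: joints at [1.165, 0.423, 1.63, -0, 1.089, -0.019], TCP at [0.236, 0.579, 0.242] pointing down, gripper open.
Joint ranges: [-3, 3], [-0.9, 2.11], [0.09, 2.58], [-1.31, 4.45], [0.11, 2.69], [-2.54, 2.54]. Speed limits (rad/s): [2.39, 2.39, 3.01, 3.14, 3.14, 3.14].

## Interface

Orientations are given as a unit quaternion [w, x, y, z].
In Python, from bench import bot gives the robot as it stands. The module is installed in compiled form; this text tells all that it offers.
- The arm moves only by the tool send_rows, never from a script. Its argument "targets" is a list of rows, each an object with "xyz": the shift along the tool's x, y, z in cm, a list of three; "spin": the turn about the tool's x in degrees; "fingers": the opening, from 0 (shut) to 1 (fully open). A call has exactly 8 rows; each row shifts and turns the pose as measured when the row begins, along the tool's axes as they then stand; what a row does not reach is not made up. A row lasts 1/10 s, in which the tool goes at most 50 mm and 8.59 degrees, less where a joint would pass 70% of its speed; a pose out of reach is approached as far as the arm can. A call is refused whole if a number of a shift passes 5 or a number of a turn 8.59, either way. A call with a gripper value outside its range is refused whole. The fingers move at their own pace and stop on an object; "squeeze" is the grip in N (left out, the last holds). Time passes only in rows, so rows that do not move let the fingers close, or fill a call up. It gives the time, the measured TCP pose, the force and the opening at its end, in the units of the state.
- bot.sense(): the state, without advancing time (a new reading comes with each control period).
- bot.get_image(name): name is "scene" or "top" or "wrist"; returns (picture, depth): 480x640x3 uint8, blue, green, red; 480x640 float32, m along the optical axis (not along the pixel's ray), 0 where there is no reading.
- bot.camera_info(name): a dict with "vfov" (degrees; the focal length in pixels is half the picture's height over the tangent of half this angle, whatever the lens; pixels are square), "cx", "cy" (the principal point, pixels), "eye" and "rotation" of the camera in the world. Camera axes: x right, y down, z forward; pixel columns grow to the right and rows downward; lengths in m; the calibration is good to about 2 mm. A picture is of the moment at which its call begins: read the wrist's pose just before it. camera_info takes no time and is no camera call; for the wrist camera it gives the pose at the moment of the call.
- bot.close_job(): hands the job in, once; it reports no verdict.
The state is a dict: "t": time; "q": joint angles; "dq": joint speeds; "joint_torque": joint torques, N m; "position": TCP position; "tcp_rot": TCP orientation; "contact_force": force on the tool from outside, world axes, zero at the start; "torque": the same for the moment, N m; "finger_gap": opening from 0.0 (shut) to 1.0 (fully open).
Only numpy, scipy, OpenCV 4.12 (cv2) and the standard library are available. Lean on these libraries where they do the work, as an engineer would, in place of code of your own. Each camera call takes 0.05 s, during which the arm holds its last target. There are 200 camera calls.

## Working session

There is one attempt and no reset: what is moved stays moved. The work goes in short steps, Python scripts to look and compute and a tool call to move; the robot and the scene stay as the last step left them, time stands still between calls to the robot, and variables do not carry over. Pictures are saved under pics/ and viewed, about 8 in all and at most 12, crops included, and the job is handed in when it is done.

Besides the shell and the picture viewer there is one more tool, called after "Call:" as a command line: name --argument value ..., lists and objects as JSON in quotes. send_rows: Moves the arm, as the interface text tells. Its arguments: {"type":"object","properties":{"targets":{"type":"array"},"squeeze":{"type":"number"}},"required":["targets"]}

```bash
mkdir -p pics; cat > h.py <<'E'
import numpy as np, cv2
from bench import bot
from scipy.spatial.transform import Rotation as R
def R3(r):
    r=np.array(r,float)
    return r if r.shape==(3,3) else R.from_quat(r[[1,2,3,0]]).as_matrix()
def snap(n,f):
    ci=bot.camera_info(n); im,d=bot.get_image(n)
    cv2.imwrite(f'pics/{f}.png',im); np.savez(f'pics/{f}.npz',d=d,eye=ci['eye'],rot=R3(ci['rotation']),f=240/np.tan(np.radians(ci['vfov'])/2),c=[ci['cx'],ci['cy']])
    return im,d
def cloud(f):
    z=np.load(f'pics/{f}.npz'); d=z['d']; v,u=np.mgrid[:480,:640]
    p=np.dstack([(u-z['c'][0])/z['f']*d,(v-z['c'][1])/z['f']*d,d])
    P=p@z['rot'].T+z['eye']; P[d==0]=np.nan; return P
def ray(f,u,v,h):
    z=np.load(f'pics/{f}.npz'); r=z['rot']@np.array([(u-z['c'][0])/z['f'],(v-z['c'][1])/z['f'],1]); e=z['eye']
    return e+r*(h-e[2])/r[2]
E
python3 - <<'E'
from h import *
s=bot.sense(); print(s)
for n in('scene','top'):
    print({k:np.round(v,3) if not isinstance(v,str) else v for k,v in bot.camera_info(n).items()}); snap(n,n+'0')
print(bot.nose_length)
E
```

```text
{'t': 0.0, 'q': array([ 1.16493887e+00,  4.23812900e-01,  1.63072116e+00,  1.96440578e-05,
        1.08857090e+00, -1.89876998e-02]), 'dq': array([-0.00026634, -0.00118751, -0.00136025,  0.00100867,  0.00105478,
        0.00085028]), 'joint_torque': array([ 1.55172896e-03, -5.57389855e+01, -2.81743598e+01,  6.04363458e-05,
        7.32370449e-03, -1.42769977e-06]), 'position': array([0.23555941, 0.5783301 , 0.24155087]), 'tcp_rot': array([ 0.5863393 , -0.39484136,  0.58724454,  0.39427196]), 'contact_force': array([ 0.55293566, -0.09093165,  0.47039568]), 'torque': array([ 0.02016245,  0.00156551, -0.00894311]), 'finger_gap': 0.9974754337650495}
{'vfov': np.float64(49.93), 'cx': np.float64(331.325), 'cy': np.float64(235.742), 'eye': array([ 1.118, -0.65 ,  1.099]), 'rotation': array([-0.326,  0.891,  0.297, -0.112])}
{'vfov': np.float64(48.651), 'cx': np.float64(318.421), 'cy': np.float64(236.524), 'eye': array([0.406, 0.015, 1.622]), 'rotation': array([ 0.048, -0.698,  0.712, -0.056])}
0.011
```

View pics/top0.png

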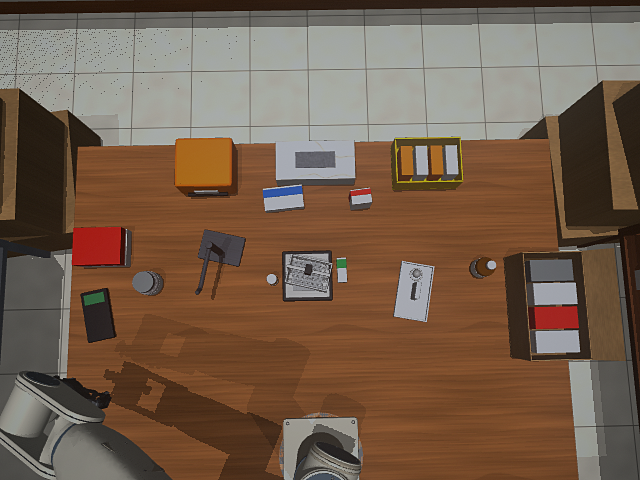

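View pics/scene0.png

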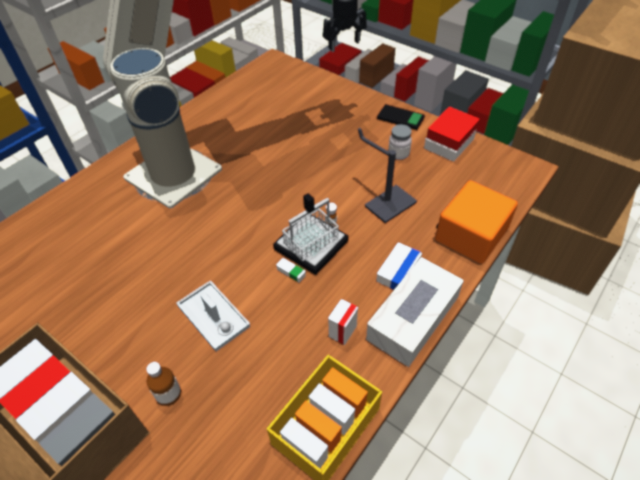

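The top view shows the reader with basket at (307,275), the hook stand on the left with its tip at (198,292) and post foot at (222,248), and the tray on the right at (414,291) with the ball at (415,272). Next, enlarged crops.

```bash
python3 - <<'E'
from h import *
im=cv2.imread('pics/top0.png'); P=cloud('top0')
c=[im[224:304,190:256],im[240:308,262:354],im[250:330,384:444]]
o=[cv2.resize(x,None,fx=5,fy=5,interpolation=cv2.INTER_CUBIC) for x in c]
cv2.imwrite('pics/a.png',np.hstack([np.pad(x,((0,400-x.shape[0]),(0,0),(0,0))) for x in (o[0],o[2])]))
cv2.imwrite('pics/b.png',cv2.resize(c[1],None,fx=8,fy=8,interpolation=cv2.INTER_CUBIC))
def blob(m,name):
    q=P[m]; 
    if len(q)<3: print(name,len(q));return
    r=cv2.minAreaRect((q[:,:2]*1000).astype(np.float32)); print(name,len(q),q.mean(0).round(4),'z',np.nanmin(q[:,2]).round(3),np.nanmax(q[:,2]).round(3),'rect',np.round(r[0],1),np.round(r[1],1),round(r[2],1))
v,u=np.mgrid[:480,:640]; Z=P[...,2]
def box(a,b,c,d,z0,z1): return (u>=a)&(u<b)&(v>=c)&(v<d)&(Z>z0)&(Z<z1)
blob(box(384,444,250,330,.004,.1),'tray'); blob(box(384,444,250,330,.06,.1),'plate')
blob(box(384,444,250,330,.022,.034),'ball?')
blob(box(190,256,224,304,.1,.25),'hook'); blob(box(190,256,224,304,.005,.02),'foot')
blob(box(262,354,240,308,.14,.25),'grip');blob(box(278,338,240,308,.02,.25),'reader+basket');blob(box(278,338,240,308,.026,.034),'reader');
# hook pixels
m=box(190,256,224,304,.1,.25)
for r in range(228,300,4):
    w=np.where(m[r])[0]
    if len(w): print(r,w.min(),w.max(),np.round(P[r,w].mean(0),3))
E
```

```text
tray 1470 [ 0.4737 -0.2909  0.014 ] z 0.004 0.085 rect [ 477.2 -293.7] [181.4 240.8] 88.1
plate 94 [ 0.4713 -0.2907  0.0718] z 0.06 0.085 rect [ 471.2 -291.4] [14.4 48.3] 78.8
ball? 59 [ 0.5055 -0.2938  0.0267] z 0.022 0.034 rect [ 485.7 -293.1] [ 98.5 139.5] 78.0
hook 296 [0.5503 0.3045 0.1726] z 0.101 0.196 rect [539.3 310.7] [ 19.4 146.4] 74.8
foot 1111 [0.6068 0.284  0.0101] z 0.005 0.02 rect [567.4 286.8] [199.  243.4] 89.6
grip 189 [0.5285 0.0249 0.1655] z 0.141 0.202 rect [529.1  24.9] [122.9  25.8] 77.8
reader+basket 2368 [0.5227 0.0296 0.0435] z 0.02 0.202 rect [523.9  22.2] [166.7 147.9] 88.9
reader 1168 [0.5226 0.0307 0.0296] z 0.026 0.034 rect [523.6  22. ] [165.5 147.3] 88.9
244 205 214 [0.603 0.292 0.184]
248 207 217 [0.595 0.29  0.162]
252 206 210 [0.582 0.297 0.177]
256 205 209 [0.571 0.301 0.175]
260 204 208 [0.56  0.303 0.176]
264 203 207 [0.549 0.306 0.175]
268 202 206 [0.539 0.309 0.173]
272 202 205 [0.528 0.31  0.173]
276 201 204 [0.517 0.313 0.173]
280 200 203 [0.506 0.316 0.168]
284 199 202 [0.496 0.319 0.168]
288 198 201 [0.484 0.32  0.174]
292 195 199 [0.473 0.324 0.189]
```

View pics/a.png

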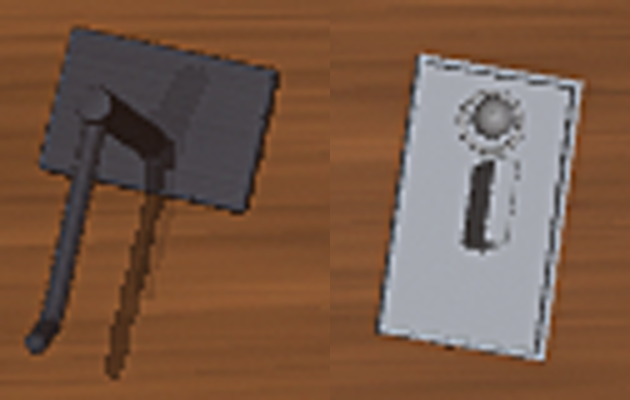

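View pics/b.png

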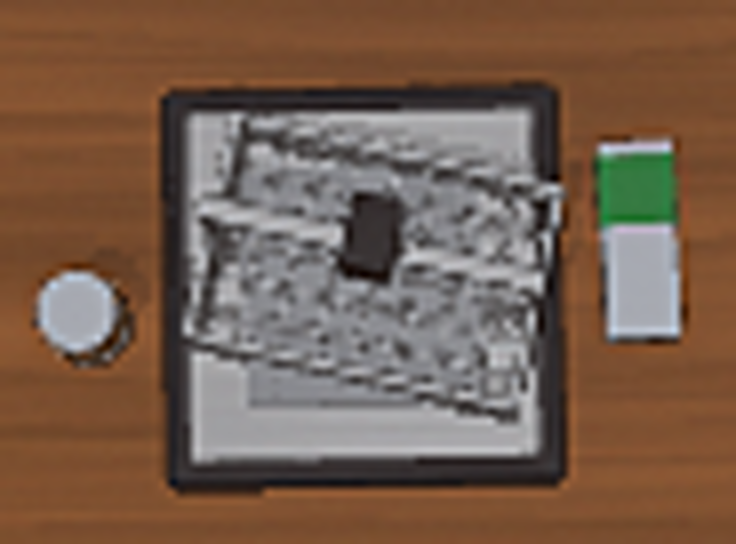

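The left crop shows the post top at (97,105) and the upturned tip at (38,343). The right crop shows the tray with its ball toward +x. The basket crop has the grip block top centred near (372,237), with the bar running from (205,210) to (545,282).

```bash
python3 - <<'E'
from h import *
def px(L,s,u0,v0,h): return np.array([ray('top0',u0+x/s,v0+y/s,h) for x,y in L])
A=lambda d:np.degrees(np.arctan2(d[1],d[0])).round(1)
r=px([(165,93),(555,85),(565,480),(172,485)],8,262,240,.03); print('glass',r.mean(0).round(4))
g=px([(352,192),(402,197),(392,282),(342,275)],8,262,240,.197); print('grip',g.mean(0).round(4),'xax',A((g[0]+g[1]-g[2]-g[3])))
b=px([(205,210),(545,282)],8,262,240,.151); print('bar',b.mean(0).round(4),np.linalg.norm(b[0]-b[1]),'yax',A(b[0]-b[1]))
t=px([(417-330,55),(583-330,83),(545-330,360),(380-330,332)],5,384,250,.016); print('tray',t.mean(0).round(4),'xax',A(t[0]+t[1]-t[2]-t[3]),np.linalg.norm(t[0]-t[1]),np.linalg.norm(t[0]-t[3]))
pl=px([(490-330,112)],5,384,250,.024); print('ball',pl)
po=px([(97,105)],5,190,224,.192)[0]; ti=px([(38,343)],5,190,224,.193)[0]
d=(po-ti)[:2]; print('post',po,'tip',ti,'dist(132)',np.linalg.norm(d),A(d)); u=d/np.linalg.norm(d)
print('seat from post',po[:2]-u*.11,'from tip',ti[:2]+u*.022)
s=bot.sense(); M=R3(s['tcp_rot']); print(M.round(3))
for n,(u,v,h) in {'vial':(262+78/8,240+312/8,.06),'jar':(147,282,.09),'syrup':(486,266,.13)}.items(): print(n,ray('top0',u,v,h).round(3))
E
```

```text
glass [0.5229 0.028  0.03  ]
grip [0.5266 0.0237 0.197 ] xax -7.8
bar [0.5272 0.0231 0.151 ] 0.12054999031218556 yax 76.9
tray [ 0.4699 -0.293   0.016 ] xax -10.4 0.1021289297434208 0.16870103641739123
ball [[ 0.52619594 -0.2994241   0.024     ]]
post [0.59909463 0.2910829  0.192     ] tip [0.47122028 0.32120522 0.193     ] dist(132) 0.13137428583182112 -13.3
seat from post [0.49202513 0.31630439] from tip [0.49263418 0.31616092]
[[-0.001 -0.926  0.377]
 [-0.001  0.377  0.926]
 [-1.     0.    -0.001]]
vial [0.513 0.133 0.06 ]
jar [0.509 0.489 0.09 ]
syrup [ 0.532 -0.478  0.13 ]
```

Call:
send_rows --targets '[{"xyz": [-3,0,0],"spin": -4.8,"fingers": 1},{"xyz": [-3,0,0],"spin": -4.8,"fingers": 1},{"xyz": [0,-3.1,-3.7],"spin": 0,"fingers": 1},{"xyz": [0,-3.1,-3.7],"spin": 0,"fingers": 1},{"xyz": [0,-3.1,-3.7],"spin": 0,"fingers": 1},{"xyz": [0,-3.1,-3.7],"spin": 0,"fingers": 1},{"xyz": [0,-3.1,-3.7],"spin": 0,"fingers": 1},{"xyz": [0,-3.1,-3.7],"spin": 0,"fingers": 1}]' --squeeze 50

```text
t: 0.9
position: [0.3716, 0.3177, 0.3012]
tcp_rot: [0.546, -0.448, 0.55, 0.446]
contact_force: [1.4, -0.6, -0.5]
finger_gap: 1.001
```

```bash
cat >> h.py <<'E'
def to(x,y,z,yaw):
    s=bot.sense(); M=R3(s['tcp_rot']); p=s['position']; th=np.degrees(np.arctan2(M[1,2],M[0,2]))
    print('t',round(s['t'],2),'p',p.round(4),'th',th.round(2),'gap',round(s['finger_gap'],3),'F',s['contact_force'].round(2),'down',M[2,0].round(4),
     '| tool delta cm',(M.T@(np.array([x,y,z])-p)*100).round(2),'spin',(-(yaw-th)).round(2))
E
python3 -c "
from h import *
to(.527,.0235,.24,77.4)"
```

```text
t 0.9 p [0.3716 0.3177 0.3012] th 78.42 gap 1.001 F [ 1.43 -0.6  -0.53] down -1.0 | tool delta cm [  6.23 -21.13 -25.67] spin 1.02
```

Call:
send_rows --targets '[{"xyz": [0,-3.0,-3.7],"spin": 1,"fingers": 0.6},{"xyz": [0,-3.0,-3.7],"spin": 0,"fingers": 0.6},{"xyz": [0,-3.0,-3.7],"spin": 0,"fingers": 0.6},{"xyz": [0,-3.0,-3.7],"spin": 0,"fingers": 0.6},{"xyz": [0,-3.0,-3.7],"spin": 0,"fingers": 0.6},{"xyz": [1,-3.0,-3.7],"spin": 0,"fingers": 0.6},{"xyz": [2,-3.0,-3.7],"spin": 0,"fingers": 0.6},{"xyz": [0,0,0],"spin": 0,"fingers": 0.6}]'

```text
t: 1.7
position: [0.5239, 0.0046, 0.2727]
tcp_rot: [0.552, -0.442, 0.554, 0.439]
contact_force: [-0.2, 0.2, 0.6]
finger_gap: 0.599
```

```bash
python3 -c "
from h import *
to(.527,.0235,.173,77.4)
snap('wrist','w1')
z=np.load('pics/w1.npz');print(z['eye'],z['rot'].round(2))"
```

```text
t 1.7 p [0.5239 0.0046 0.2727] th 77.12 gap 0.599 F [-0.21  0.22  0.6 ] down -1.0 | tool delta cm [9.96 0.13 1.96] spin -0.28
[0.44780563 0.0231408  0.40479466] [[ 0.22  0.93  0.3 ]
 [ 0.97 -0.21 -0.07]
 [-0.    0.31 -0.95]]
```

View pics/w1.png

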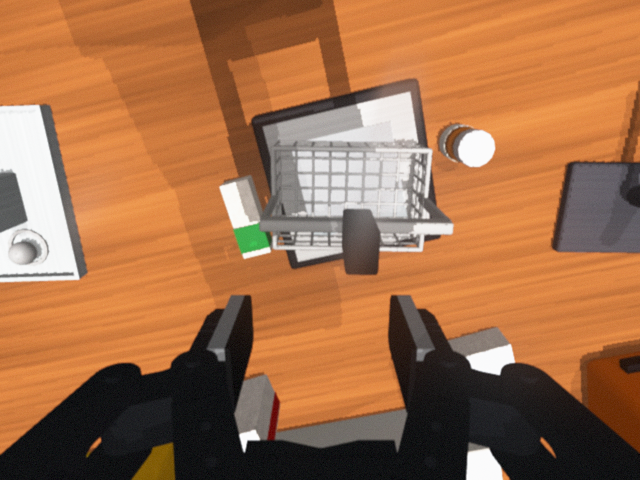

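```bash
python3 -c "
from h import *
P=cloud('w1'); v,u=np.mgrid[:480,:640]
m=(P[...,2]>.19)&(P[...,2]<.205)&(u>320)&(u<390)&(v<285); q=P[m]; print(m.sum(),q.mean(0))
print(cv2.minAreaRect((q[:,:2]*1000).astype(np.float32)))
m=(P[...,2]>.146)&(P[...,2]<.158)&(u>250)&(u<460)&(v>200)&(v<240); q=P[m]; print(cv2.minAreaRect((q[:,:2]*1000).astype(np.float32)))
l=cv2.fitLine((q[:,:2]*1000).astype(np.float32),cv2.DIST_HUBER,0,.01,.01).ravel();print(l,np.degrees(np.arctan2(l[1],l[0])))
"
```

```text
1634 [0.52863414 0.02639874 0.1971415 ]
((529.997802734375, 26.393863677978516), (18.1668643951416, 26.552169799804688), 76.39923858642578)
((526.0794677734375, 27.525962829589844), (123.94567108154297, 17.85053825378418), 76.29824829101562)
[2.3822837e-01 9.7120917e-01 5.2895007e+02 2.5877928e+01] 76.217995
```

The wrist view shows the block at (361,240), which is (0.529, 0.0255) by depth. The basket's y axis is at 76.4°.

Call:
send_rows --targets '[{"xyz": [0,0,2.1],"spin": 0.6,"fingers": 0.6},{"xyz": [2,0,0],"spin": 0,"fingers": 0.6},{"xyz": [2,0,0],"spin": 0,"fingers": 0.6},{"xyz": [2,0,0],"spin": 0,"fingers": 0.6},{"xyz": [2,0,0],"spin": 0,"fingers": 0.6},{"xyz": [1.7,0,0],"spin": 0,"fingers": 0.6},{"xyz": [0,0,0],"spin": 0,"fingers": 0.6},{"xyz": [0,0,0],"spin": 0,"fingers": 0.6}]'

```text
t: 2.55
position: [0.526, 0.0354, 0.1764]
tcp_rot: [0.554, -0.44, 0.554, 0.439]
contact_force: [1.3, -0.3, -0.3]
finger_gap: 0.6
```

```bash
python3 -c "
from h import *
to(.529,.0255,.173,76.4)"
```

```text
t 2.55 p [0.526  0.0354 0.1764] th 76.84 gap 0.6 F [ 1.29 -0.29 -0.35] down -1.0 | tool delta cm [ 0.34 -0.52 -0.9 ] spin 0.44
```

Call:
send_rows --targets '[{"xyz": [0.3,-0.5,-0.9],"spin": 0.4,"fingers": 0.6},{"xyz": [0,0,0],"spin": 0,"fingers": 0.6},{"xyz": [0,0,0],"spin": 0,"fingers": 0.6},{"xyz": [0,0,0],"spin": 0,"fingers": 0.6},{"xyz": [0,0,0],"spin": 0,"fingers": 0.6},{"xyz": [0,0,0],"spin": 0,"fingers": 0.6},{"xyz": [0,0,0],"spin": 0,"fingers": 0.6},{"xyz": [0,0,0],"spin": 0,"fingers": 0.6}]'

```text
t: 3.35
position: [0.5309, 0.0254, 0.1772]
tcp_rot: [0.557, -0.439, 0.554, 0.435]
contact_force: [-0.1, -0.1, -0.2]
finger_gap: 0.598
```

```bash
python3 -c "
from h import *
to(.529,.0255,.173,76.4)"
```

```text
t 3.35 p [0.5309 0.0254 0.1772] th 76.42 gap 0.598 F [-0.1  -0.07 -0.18] down -1.0 | tool delta cm [ 0.42  0.19 -0.03] spin 0.02
```

Call:
send_rows --targets '[{"xyz": [0.5,0.2,0],"spin": 0,"fingers": 0.6},{"xyz": [0.2,0,0],"spin": 0,"fingers": 0.6},{"xyz": [0,0,0],"spin": 0,"fingers": 0.1},{"xyz": [0,0,0],"spin": 0,"fingers": 0.1},{"xyz": [0,0,0],"spin": 0,"fingers": 0},{"xyz": [0,0,0],"spin": 0,"fingers": 0},{"xyz": [0,0,0],"spin": 0,"fingers": 0},{"xyz": [0,0,0],"spin": 0,"fingers": 0}]'

```text
t: 4.15
position: [0.5286, 0.0261, 0.1692]
tcp_rot: [0.557, -0.439, 0.554, 0.436]
contact_force: [-0.5, 1.5, 0.0]
finger_gap: 0.2
```

```bash
python3 -c "
from h import *
to(.529,.0255,.235,76.4)"
```

```text
t 4.15 p [0.5286 0.0261 0.1692] th 76.43 gap 0.2 F [-0.5   1.49  0.03] down -1.0 | tool delta cm [-6.58 -0.1  -0.04] spin 0.03
```

Call:
send_rows --targets '[{"xyz": [-1.0,0,0],"spin": 0,"fingers": 0},{"xyz": [-2.0,0,0],"spin": 0,"fingers": 0},{"xyz": [-2.0,0,0],"spin": 0,"fingers": 0},{"xyz": [-2.0,0,0],"spin": 0,"fingers": 0},{"xyz": [0,3,-0.7],"spin": 0,"fingers": 0},{"xyz": [0,3,-0.7],"spin": 0,"fingers": 0},{"xyz": [0,3,-0.7],"spin": 0,"fingers": 0},{"xyz": [0,2,-0.5],"spin": 0,"fingers": 0}]'

```text
t: 4.95
position: [0.4135, 0.0264, 0.2446]
tcp_rot: [0.558, -0.44, 0.554, 0.435]
contact_force: [-0.3, 0.1, -2.0]
finger_gap: 0.204
```

```bash
python3 -c "
from h import *
to(.400,.338,.238,76.3)"
```

```text
t 4.95 p [0.4135 0.0264 0.2446] th 76.42 gap 0.204 F [-0.26  0.13 -1.99] down -1.0 | tool delta cm [ 0.59  8.64 29.97] spin 0.12
```

Call:
send_rows --targets '[{"xyz": [0.1,1.2,3.7],"spin": 0,"fingers": 0},{"xyz": [0.1,1.2,3.7],"spin": 0,"fingers": 0},{"xyz": [0.1,1.2,3.7],"spin": 0,"fingers": 0},{"xyz": [0.1,1.2,3.7],"spin": 0,"fingers": 0},{"xyz": [0.1,1.2,3.7],"spin": 0,"fingers": 0},{"xyz": [0.1,1.2,3.7],"spin": 0,"fingers": 0},{"xyz": [0,0.8,2.5],"spin": 0,"fingers": 0},{"xyz": [0,0.3,1],"spin": 0,"fingers": 0}]'

```text
t: 5.75
position: [0.39, 0.3034, 0.2434]
tcp_rot: [0.561, -0.439, 0.553, 0.432]
contact_force: [0.2, -0.3, -1.5]
finger_gap: 0.204
```

```bash
python3 -c "
from h import *
to(.400,.338,.238,76.3); snap('wrist','w2'); to(.400,.338,.238,76.3)
snap('top','t2'); to(.400,.338,.238,76.3)"
```

```text
t 5.75 p [0.39   0.3034 0.2434] th 76.06 gap 0.204 F [ 0.15 -0.28 -1.5 ] down -0.9999 | tool delta cm [ 0.55 -0.13  3.59] spin -0.24
t 5.8 p [0.3902 0.304  0.2434] th 76.05 gap 0.208 F [ 0.42  2.44 -2.01] down -0.9999 | tool delta cm [ 0.56 -0.12  3.54] spin -0.25
t 5.85 p [0.3901 0.3023 0.2431] th 76.05 gap 0.205 F [ 1.01 -0.31 -2.53] down -0.9999 | tool delta cm [ 0.52 -0.09  3.7 ] spin -0.25
```

View pics/w2.png

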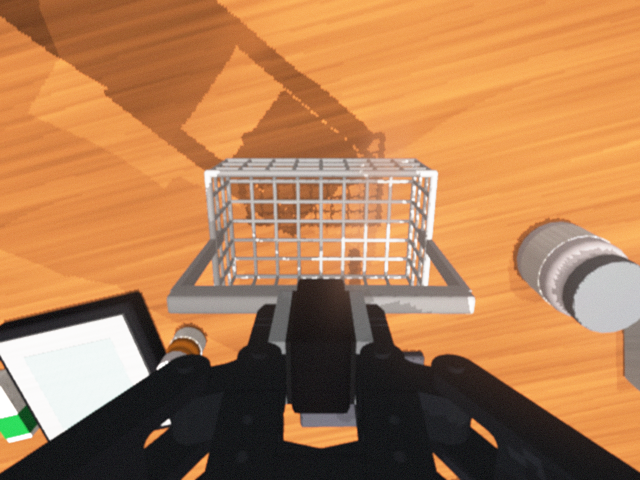

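Call:
send_rows --targets '[{"xyz": [0.3,0,1.8],"spin": 0,"fingers": 0},{"xyz": [0.3,0,1.6],"spin": 0,"fingers": 0},{"xyz": [0.2,0,0.3],"spin": 0,"fingers": 0},{"xyz": [0,0,0],"spin": 0,"fingers": 0},{"xyz": [0,0,0],"spin": 0,"fingers": 0},{"xyz": [0,0,0],"spin": 0,"fingers": 0},{"xyz": [0,0,0],"spin": 0,"fingers": 0},{"xyz": [0,0,0],"spin": 0,"fingers": 0}]'

```text
t: 6.65
position: [0.4003, 0.336, 0.2345]
tcp_rot: [0.561, -0.438, 0.555, 0.431]
contact_force: [-0.9, 0.4, -2.0]
finger_gap: 0.203
```

```bash
python3 -c "
from h import *
to(.4925,.3165,.235,76.3); snap('wrist','w3'); s=bot.sense();print(s['position'])
P=cloud('w3'); v,u=np.mgrid[:480,:640]; im=cv2.imread('pics/w3.png')
for n,b in {'barL':(190,270,292,302),'barR':(375,455,292,302),'rimback':(225,425,165,175)}.items():
    q=P[b[2]:b[3],b[0]:b[1]].reshape(-1,3); q=q[q[:,2]>.1]; print(n,np.nanmedian(q,0))
m=(P[...,2]>.16)&(P[...,2]<.21)&(P[...,0]>.455)&(P[...,1]>.26)&(P[...,1]<.36); print(m.sum())
q=P[m]
if len(q): print(q.min(0),q.max(0))
"
```

```text
t 6.65 p [0.4003 0.336  0.2345] th 75.81 gap 0.203 F [-0.88  0.42 -2.  ] down -0.9999 | tool delta cm [ 0.07 -9.42  0.37] spin -0.49
[0.40026559 0.33603892 0.23447236]
barL [0.38981788 0.30148283 0.21583132]
barR [0.40814315 0.37351107 0.21586732]
rimback [0.36309366 0.34649594 0.14401961]
638
[0.476843   0.30915154 0.16577052] [0.51948539 0.3260032  0.19295312]
```

Call:
send_rows --targets '[{"xyz": [0,-1.3,0.1],"spin": -0.4,"fingers": 0},{"xyz": [0,-1.5,0.1],"spin": 0,"fingers": 0},{"xyz": [0,-1.5,0.1],"spin": 0,"fingers": 0},{"xyz": [0,-1.5,0],"spin": 0,"fingers": 0},{"xyz": [0,-1.5,0],"spin": 0,"fingers": 0},{"xyz": [0,-1.5,0],"spin": 0,"fingers": 0},{"xyz": [0,-0.5,0],"spin": 0,"fingers": 0},{"xyz": [0,0,0],"spin": 0,"fingers": 0}]'

```text
t: 7.5
position: [0.5017, 0.314, 0.2358]
tcp_rot: [0.56, -0.44, 0.554, 0.432]
contact_force: [-0.8, -0.4, -3.2]
finger_gap: 0.208
```

```bash
python3 -c "
from h import *
to(.4925,.3165,.202,76.3)"
```

```text
t 7.5 p [0.5017 0.314  0.2358] th 76.15 gap 0.208 F [-0.81 -0.44 -3.16] down -0.9999 | tool delta cm [3.36 1.   0.02] spin -0.15
```

Call:
send_rows --targets '[{"xyz": [0,0.9,0],"spin": 0,"fingers": 0},{"xyz": [0,0,0],"spin": 0,"fingers": 0},{"xyz": [0,0,0],"spin": 0,"fingers": 0},{"xyz": [0.6,0,0],"spin": 0,"fingers": 0},{"xyz": [0.6,0,0],"spin": 0,"fingers": 0},{"xyz": [0.6,0,0],"spin": 0,"fingers": 0},{"xyz": [0.4,0,0],"spin": 0,"fingers": 0},{"xyz": [0,0,0],"spin": 0,"fingers": 0}]'

```text
t: 8.3
position: [0.4897, 0.3167, 0.2111]
tcp_rot: [0.558, -0.44, 0.554, 0.433]
contact_force: [-0.0, 0.1, -1.5]
finger_gap: 0.204
```

```bash
python3 -c "
from h import *
to(.4925,.3165,.202,76.3)
snap('scene','s3');im=cv2.imread('pics/s3.png');cv2.imwrite('pics/s3c.png',cv2.resize(im[90:240,310:460],None,fx=4,fy=4,interpolation=cv2.INTER_CUBIC))"
```

```text
t 8.3 p [0.4897 0.3167 0.2111] th 76.27 gap 0.204 F [-0.01  0.14 -1.51] down -0.9999 | tool delta cm [ 0.91 -0.27  0.05] spin -0.03
```

View pics/s3c.png

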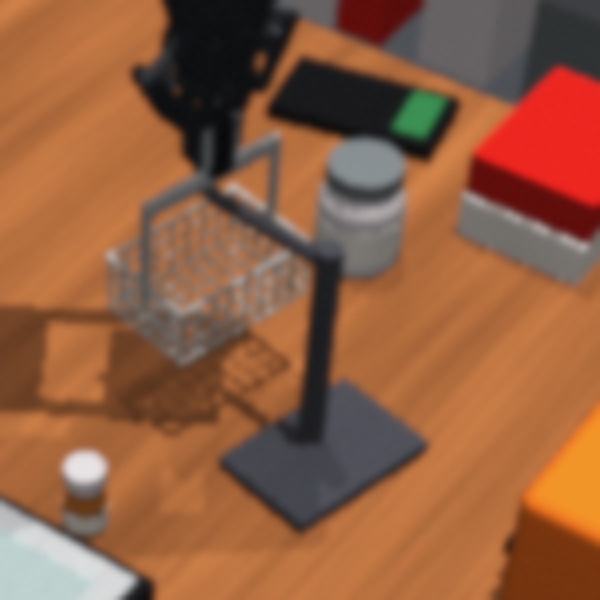

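The crop shows the rod passing under the bar at (205,185), between bar and basket. Bar and rod line up, so I'll lower in small steps.

Call:
send_rows --targets '[{"xyz": [0,-0.2,0],"spin": 0,"fingers": 0},{"xyz": [0.3,0,0],"spin": 0,"fingers": 0},{"xyz": [0.3,0,0],"spin": 0,"fingers": 0},{"xyz": [0.2,0,0],"spin": 0,"fingers": 0},{"xyz": [0,0,0],"spin": 0,"fingers": 0},{"xyz": [0,0,0],"spin": 0,"fingers": 0},{"xyz": [0,0,0],"spin": 0,"fingers": 0},{"xyz": [0,0,0],"spin": 0,"fingers": 0}]'

```text
t: 9.15
position: [0.4927, 0.3164, 0.2033]
tcp_rot: [0.559, -0.44, 0.553, 0.433]
contact_force: [1.1, -0.1, -1.4]
finger_gap: 0.205
```

```bash
python3 -c "
from h import *
to(.4925,.3165,.200,76.3)"
```

```text
t 9.15 p [0.4927 0.3164 0.2033] th 76.25 gap 0.205 F [ 1.08 -0.09 -1.41] down -0.9999 | tool delta cm [0.33 0.02 0.01] spin -0.05
```

Call:
send_rows --targets '[{"xyz": [0.2,0,0],"spin": 0,"fingers": 0},{"xyz": [0.2,0,0],"spin": 0,"fingers": 0},{"xyz": [0.1,0,0],"spin": 0,"fingers": 0},{"xyz": [0,0,0],"spin": 0,"fingers": 0},{"xyz": [0,0,0],"spin": 0,"fingers": 0},{"xyz": [0,0,0],"spin": 0,"fingers": 0},{"xyz": [0,0,0],"spin": 0,"fingers": 0},{"xyz": [0,0,0],"spin": 0,"fingers": 0}]'

```text
t: 9.95
position: [0.4932, 0.3167, 0.2014]
tcp_rot: [0.56, -0.44, 0.553, 0.433]
contact_force: [-0.6, -0.7, 0.6]
finger_gap: 0.204
```

```bash
python3 -c "
from h import *
to(.4925,.3165,.200,76.3)"
```

```text
t 9.95 p [0.4932 0.3167 0.2014] th 76.26 gap 0.204 F [-0.63 -0.67  0.6 ] down -0.9999 | tool delta cm [ 0.14  0.07 -0.03] spin -0.04
```

The wrist force has gone from -1.5 to +0.6 N at the predicted height, so the hook is carrying the basket. Releasing gently.

Call:
send_rows --targets '[{"xyz": [0,0,0],"spin": 0,"fingers": 0.25},{"xyz": [0,0,0],"spin": 0,"fingers": 0.3},{"xyz": [0,0,0],"spin": 0,"fingers": 0.35},{"xyz": [0,0,0],"spin": 0,"fingers": 0.4},{"xyz": [0,0,0],"spin": 0,"fingers": 0.5},{"xyz": [0,0,0],"spin": 0,"fingers": 0.6},{"xyz": [0,0,0],"spin": 0,"fingers": 0.6},{"xyz": [0,0,0],"spin": 0,"fingers": 0.6}]'

```text
t: 10.75
position: [0.4937, 0.3169, 0.2016]
tcp_rot: [0.56, -0.44, 0.552, 0.433]
contact_force: [-0.2, -0.6, 0.1]
finger_gap: 0.601
```

Call:
send_rows --targets '[{"xyz": [-1,0,0],"spin": 0,"fingers": 0.6},{"xyz": [-1.5,0,0],"spin": 0,"fingers": 0.6},{"xyz": [-2,0,0],"spin": 0,"fingers": 0.6},{"xyz": [-2,0,0],"spin": 0,"fingers": 0.6},{"xyz": [-3,0,0],"spin": 0,"fingers": 0.6},{"xyz": [-3,0,0],"spin": 0,"fingers": 0.6},{"xyz": [-1,0,0],"spin": 0,"fingers": 0.6},{"xyz": [0,0,0],"spin": 0,"fingers": 0.6}]'

```text
t: 11.55
position: [0.4912, 0.317, 0.3453]
tcp_rot: [0.56, -0.44, 0.552, 0.433]
contact_force: [0.8, -1.0, -0.2]
finger_gap: 0.597
```

```bash
python3 -c "
from h import *
to(.470,-.2915,.20,79.5)
snap('wrist','w4')
"
```

```text
t 11.55 p [0.4912 0.317  0.3453] th 76.26 gap 0.597 F [ 0.84 -1.01 -0.21] down -0.9999 | tool delta cm [ 14.59 -12.17 -59.65] spin -3.24
```

View pics/w4.png

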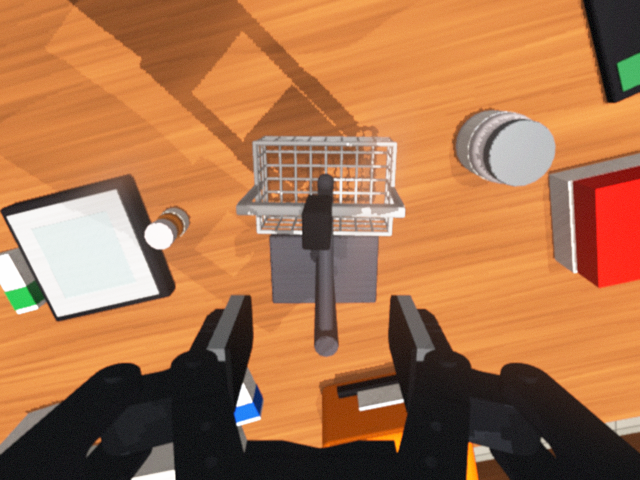

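The wrist picture shows the basket hanging level, with the hook tip at (325,182) in front of the bar. Now to the tray.

Call:
send_rows --targets '[{"xyz": [0,-0.5,-3],"spin": -3.2,"fingers": 0.6},{"xyz": [0,-0.9,-4.6],"spin": 0,"fingers": 0.6},{"xyz": [0,-0.9,-4.6],"spin": 0,"fingers": 0.6},{"xyz": [0,-0.9,-4.6],"spin": 0,"fingers": 0.6},{"xyz": [0,-0.9,-4.6],"spin": 0,"fingers": 0.6},{"xyz": [0,-0.9,-4.6],"spin": 0,"fingers": 0.6},{"xyz": [0,-0.9,-4.6],"spin": 0,"fingers": 0.6},{"xyz": [0,-0.9,-4.6],"spin": 0,"fingers": 0.6}]'

```text
t: 12.4
position: [0.4873, -0.0494, 0.3324]
tcp_rot: [0.539, -0.456, 0.543, 0.455]
contact_force: [0.4, -0.8, 0.2]
finger_gap: 0.601
```

```bash
python3 -c "
from h import *
to(.470,-.2915,.20,79.5)"
```

```text
t 12.4 p [ 0.4873 -0.0494  0.3324] th 80.2 gap 0.601 F [ 0.44 -0.77  0.22] down -1.0 | tool delta cm [ 13.34  -2.45 -24.09] spin 0.7
```

Call:
send_rows --targets '[{"xyz": [1,-0.3,-4.2],"spin": 0.6,"fingers": 0.6},{"xyz": [2,-0.3,-4.2],"spin": 0,"fingers": 0.6},{"xyz": [2,-0.3,-4.2],"spin": 0,"fingers": 0.6},{"xyz": [2,-0.3,-4.2],"spin": 0,"fingers": 0.6},{"xyz": [2,-0.3,-4.2],"spin": 0,"fingers": 0.6},{"xyz": [1,-0.3,-2],"spin": 0,"fingers": 0.6},{"xyz": [0,0,0],"spin": 0,"fingers": 0.6},{"xyz": [0,0,0],"spin": 0,"fingers": 0.6}]'

```text
t: 13.2
position: [0.4537, -0.2907, 0.2176]
tcp_rot: [0.541, -0.445, 0.549, 0.456]
contact_force: [-0.3, -0.7, 0.5]
finger_gap: 0.597
```

```bash
python3 -c "
from h import *
to(.470,-.2915,.20,79.5)
snap('wrist','w5'); P=cloud('w5'); v,u=np.mgrid[:480,:640]
def r(m,n):
    q=P[m]; print(n,m.sum(),q.mean(0).round(4),cv2.minAreaRect((q[:,:2]*1000).astype(np.float32)))
b=(v<320)&(abs(P[...,0]-.47)<.13)&(abs(P[...,1]+.292)<.1)
r(b&(P[...,2]>.07)&(P[...,2]<.08),'plate'); r(b&(P[...,2]>.012)&(P[...,2]<.02),'edge')
"
```

```text
t 13.2 p [ 0.4537 -0.2907  0.2176] th 79.11 gap 0.597 F [-0.28 -0.7   0.46] down -0.9998 | tool delta cm [ 1.73 -1.64  0.23] spin -0.39
plate 1369 [ 0.4713 -0.2909  0.0754] ((472.37677001953125, -290.9114685058594), (13.823984146118164, 49.43206787109375), 78.7856674194336)
edge 3622 [ 0.4686 -0.2897  0.0164] ((473.1137390136719, -290.91644287109375), (100.37841033935547, 170.5044403076172), 79.0851821899414)
```

View pics/w5.png

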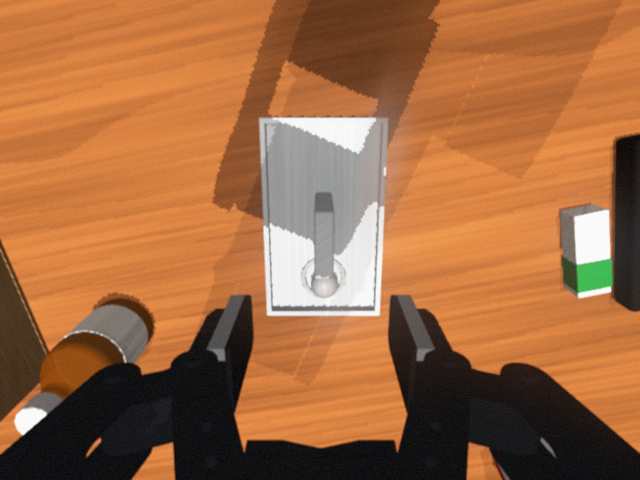

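The wrist view shows the tray with the grip plate at (324,235) and the ball in its ring at (324,284). The tray centre is (0.4725, -0.291) at 79°.

Call:
send_rows --targets '[{"xyz": [1,-1.8,0.3],"spin": 0.1,"fingers": 0.7},{"xyz": [2.5,0,0],"spin": 0,"fingers": 0.7},{"xyz": [2.5,0,0],"spin": 0,"fingers": 0.7},{"xyz": [2,0,0],"spin": 0,"fingers": 0.7},{"xyz": [1,0,0],"spin": 0,"fingers": 0.7},{"xyz": [0,0,0],"spin": 0,"fingers": 0.7},{"xyz": [0,0,0],"spin": 0,"fingers": 0.7},{"xyz": [0,0,0],"spin": 0,"fingers": 0.7}]'

```text
t: 14.05
position: [0.4757, -0.2828, 0.13]
tcp_rot: [0.54, -0.45, 0.546, 0.456]
contact_force: [0.6, -1.1, -0.3]
finger_gap: 0.697
```

```bash
python3 -c "
from h import *
to(.4725,-.291,.05,79)"
```

```text
t 14.05 p [ 0.4757 -0.2828  0.13  ] th 79.65 gap 0.697 F [ 0.61 -1.13 -0.3 ] down -0.9999 | tool delta cm [ 8.    0.08 -0.86] spin 0.65
```

Call:
send_rows --targets '[{"xyz": [1,0,-0.8],"spin": 0.6,"fingers": 0.7},{"xyz": [1.5,0,0],"spin": 0,"fingers": 0.7},{"xyz": [1.5,0,0],"spin": 0,"fingers": 0.7},{"xyz": [1.2,0,0],"spin": 0,"fingers": 0.7},{"xyz": [1,0,0],"spin": 0,"fingers": 0.7},{"xyz": [0.5,0,0],"spin": 0,"fingers": 0.7},{"xyz": [0,0,0],"spin": 0,"fingers": 0.7},{"xyz": [0,0,0],"spin": 0,"fingers": 0.7}]'

```text
t: 14.85
position: [0.4743, -0.293, 0.059]
tcp_rot: [0.544, -0.448, 0.548, 0.451]
contact_force: [-0.6, 0.3, -0.6]
finger_gap: 0.696
```

```bash
python3 -c "
from h import *
to(.4725,-.291,.05,79)"
```

```text
t 14.85 p [ 0.4743 -0.293   0.059 ] th 78.9 gap 0.696 F [-0.63  0.25 -0.55] down -1.0 | tool delta cm [0.9  0.21 0.16] spin -0.1
```

Call:
send_rows --targets '[{"xyz": [0.6,0.2,0.2],"spin": 0,"fingers": 0.6},{"xyz": [0.3,0,0],"spin": 0,"fingers": 0.5},{"xyz": [0,0,0],"spin": 0,"fingers": 0.4},{"xyz": [0,0,0],"spin": 0,"fingers": 0.35},{"xyz": [0,0,0],"spin": 0,"fingers": 0.3},{"xyz": [0,0,0],"spin": 0,"fingers": 0.28},{"xyz": [0,0,0],"spin": 0,"fingers": 0.26},{"xyz": [0,0,0],"spin": 0,"fingers": 0.24}]'

```text
t: 15.65
position: [0.4737, -0.291, 0.0511]
tcp_rot: [0.544, -0.449, 0.548, 0.45]
contact_force: [-0.6, 0.1, -1.0]
finger_gap: 0.239
```

```bash
python3 -c "
from h import *
to(.4725,-.291,.05,79)"
```

```text
t 15.65 p [ 0.4737 -0.291   0.0511] th 78.91 gap 0.239 F [-0.65  0.06 -0.96] down -1.0 | tool delta cm [ 0.11  0.12 -0.02] spin -0.09
```

Call:
send_rows --targets '[{"xyz": [0,0,0],"spin": 0,"fingers": 0.22},{"xyz": [0,0,0],"spin": 0,"fingers": 0.2},{"xyz": [0,0,0],"spin": 0,"fingers": 0.18},{"xyz": [0,0,0],"spin": 0,"fingers": 0.16},{"xyz": [0,0,0],"spin": 0,"fingers": 0.14},{"xyz": [0,0,0],"spin": 0,"fingers": 0.1},{"xyz": [0,0,0],"spin": 0,"fingers": 0},{"xyz": [0,0,0],"spin": 0,"fingers": 0}]' --squeeze 70

```text
t: 16.45
position: [0.4738, -0.2913, 0.0514]
tcp_rot: [0.544, -0.449, 0.548, 0.45]
contact_force: [-0.4, -0.2, 1.2]
finger_gap: 0.158
```

Call:
send_rows --targets '[{"xyz": [-0.2,0,0],"spin": 0,"fingers": 0},{"xyz": [-0.4,0,0],"spin": 0,"fingers": 0},{"xyz": [-0.5,0,0],"spin": 0,"fingers": 0},{"xyz": [-0.5,0,0],"spin": 0,"fingers": 0},{"xyz": [-0.5,0,0],"spin": 0,"fingers": 0},{"xyz": [-0.5,0,0],"spin": 0,"fingers": 0},{"xyz": [-0.3,0,0],"spin": 0,"fingers": 0},{"xyz": [-0.1,0,0],"spin": 0,"fingers": 0}]'

```text
t: 17.25
position: [0.4726, -0.2901, 0.0827]
tcp_rot: [0.544, -0.448, 0.548, 0.451]
contact_force: [0.4, -0.9, -4.0]
finger_gap: 0.153
```

```bash
python3 -c "
from h import *
to(.523,.028,.16,79)
snap('wrist','w6'); P=cloud('w6')
im=cv2.imread('pics/w6.png'); cv2.imwrite('pics/w6c.png',im)"
```

```text
t 17.25 p [ 0.4726 -0.2901  0.0827] th 78.91 gap 0.153 F [ 0.41 -0.94 -3.99] down -1.0 | tool delta cm [-7.79  1.22 32.17] spin -0.09
```

View pics/w6.png

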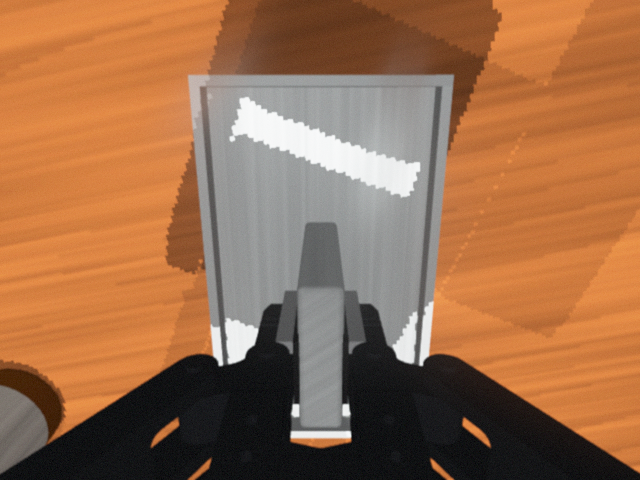

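The tray is lifted and level: 4 N load, plate gripped at (320,355). The ball is hidden behind the gripper. I'll carry on slowly to limit acceleration.

Call:
send_rows --targets '[{"xyz": [-0.3,0,0],"spin": 0,"fingers": 0},{"xyz": [-0.6,0,0],"spin": 0,"fingers": 0},{"xyz": [-0.9,0,0],"spin": 0,"fingers": 0},{"xyz": [-1,0,0],"spin": 0,"fingers": 0},{"xyz": [-1,0,0],"spin": 0,"fingers": 0},{"xyz": [-1,0,0],"spin": 0,"fingers": 0},{"xyz": [-0.7,0,0],"spin": 0,"fingers": 0},{"xyz": [-0.4,0,0],"spin": 0,"fingers": 0}]'

```text
t: 18.1
position: [0.4729, -0.2899, 0.147]
tcp_rot: [0.544, -0.448, 0.548, 0.451]
contact_force: [0.4, 0.4, -4.1]
finger_gap: 0.155
```

Call:
send_rows --targets '[{"xyz": [-0.2,0,0.2],"spin": 0,"fingers": 0},{"xyz": [0,0,0.4],"spin": 0,"fingers": 0},{"xyz": [0,0,0.6],"spin": 0,"fingers": 0},{"xyz": [0,0,0.8],"spin": 0,"fingers": 0},{"xyz": [0,0,1],"spin": 0,"fingers": 0},{"xyz": [0,0,1],"spin": 0,"fingers": 0},{"xyz": [0,0,1],"spin": 0,"fingers": 0},{"xyz": [0,0,1],"spin": 0,"fingers": 0}]'

```text
t: 18.9
position: [0.4846, -0.226, 0.1483]
tcp_rot: [0.544, -0.447, 0.548, 0.451]
contact_force: [0.2, 0.1, -3.7]
finger_gap: 0.152
```

```bash
python3 -c "
from h import *
to(.523,.027,.162,79)"
```

```text
t 18.9 p [ 0.4846 -0.226   0.1483] th 78.86 gap 0.152 F [ 0.17  0.13 -3.66] down -1.0 | tool delta cm [-1.39  1.13 25.56] spin -0.14
```

Call:
send_rows --targets '[{"xyz": [-0.1,0,1],"spin": 0,"fingers": 0},{"xyz": [-0.1,0,1],"spin": 0,"fingers": 0},{"xyz": [-0.1,0,1],"spin": 0,"fingers": 0},{"xyz": [-0.1,0,1],"spin": 0,"fingers": 0},{"xyz": [-0.1,0.1,1],"spin": 0,"fingers": 0},{"xyz": [-0.1,0.1,1],"spin": 0,"fingers": 0},{"xyz": [-0.1,0.1,1],"spin": 0,"fingers": 0},{"xyz": [-0.1,0.1,1],"spin": 0,"fingers": 0}]'

```text
t: 19.7
position: [0.4974, -0.1391, 0.1571]
tcp_rot: [0.544, -0.447, 0.548, 0.451]
contact_force: [0.7, 0.0, -4.2]
finger_gap: 0.153
```

Call:
send_rows --targets '[{"xyz": [-0.1,0.1,1],"spin": 0,"fingers": 0},{"xyz": [-0.1,0.1,1],"spin": 0,"fingers": 0},{"xyz": [0,0.1,1],"spin": 0,"fingers": 0},{"xyz": [0,0,1],"spin": 0,"fingers": 0},{"xyz": [0,0,1],"spin": 0,"fingers": 0},{"xyz": [0,0,0.9],"spin": 0,"fingers": 0},{"xyz": [0,0,0.8],"spin": 0,"fingers": 0},{"xyz": [0,0,0.7],"spin": 0,"fingers": 0}]'

```text
t: 20.5
position: [0.5096, -0.0587, 0.1593]
tcp_rot: [0.544, -0.447, 0.548, 0.451]
contact_force: [-0.3, 0.1, -3.7]
finger_gap: 0.151
```

```bash
python3 -c "
from h import *
to(.523,.027,.162,79)"
```

```text
t 20.5 p [ 0.5096 -0.0587  0.1593] th 78.93 gap 0.151 F [-0.33  0.12 -3.67] down -1.0 | tool delta cm [-0.28  0.33  8.67] spin -0.07
```

Call:
send_rows --targets '[{"xyz": [-0.1,0.1,0.7],"spin": 0,"fingers": 0},{"xyz": [-0.1,0.1,0.7],"spin": 0,"fingers": 0},{"xyz": [0,0.1,0.7],"spin": 0,"fingers": 0},{"xyz": [0,0,0.7],"spin": 0,"fingers": 0},{"xyz": [0,0,0.7],"spin": 0,"fingers": 0},{"xyz": [0,0,0.7],"spin": 0,"fingers": 0},{"xyz": [0,0,0.6],"spin": 0,"fingers": 0},{"xyz": [0,0,0.5],"spin": 0,"fingers": 0}]'

```text
t: 21.3
position: [0.5175, -0.0015, 0.1614]
tcp_rot: [0.544, -0.447, 0.548, 0.451]
contact_force: [0.6, -0.3, -4.0]
finger_gap: 0.152
```

```bash
python3 -c "
from h import *
to(.523,.027,.162,79)"
```

```text
t 21.3 p [ 0.5175 -0.0015  0.1614] th 78.92 gap 0.152 F [ 0.63 -0.31 -4.  ] down -1.0 | tool delta cm [-0.06  0.01  2.91] spin -0.08
```

Call:
send_rows --targets '[{"xyz": [0,0,0.5],"spin": 0,"fingers": 0},{"xyz": [0,0,0.5],"spin": 0,"fingers": 0},{"xyz": [0,0,0.4],"spin": 0,"fingers": 0},{"xyz": [0,0,0.4],"spin": 0,"fingers": 0},{"xyz": [0,0,0.3],"spin": 0,"fingers": 0},{"xyz": [0,0,0.3],"spin": 0,"fingers": 0},{"xyz": [0,0,0.2],"spin": 0,"fingers": 0},{"xyz": [0,0,0.1],"spin": 0,"fingers": 0}]'

```text
t: 22.1
position: [0.5232, 0.0276, 0.1613]
tcp_rot: [0.544, -0.448, 0.548, 0.451]
contact_force: [-0.4, 0.6, -4.6]
finger_gap: 0.15
```

Call:
send_rows --targets '[{"xyz": [0,0,0],"spin": 0,"fingers": 0},{"xyz": [0,0,0],"spin": 0,"fingers": 0},{"xyz": [0,0,0],"spin": 0,"fingers": 0},{"xyz": [0,0,0],"spin": 0,"fingers": 0},{"xyz": [0,0,0],"spin": 0,"fingers": 0},{"xyz": [0,0,0],"spin": 0,"fingers": 0},{"xyz": [0,0,0],"spin": 0,"fingers": 0},{"xyz": [0,0,0],"spin": 0,"fingers": 0}]'

```text
t: 22.9
position: [0.5231, 0.0272, 0.1612]
tcp_rot: [0.544, -0.447, 0.548, 0.451]
contact_force: [-0.4, 0.8, -4.7]
finger_gap: 0.153
```

```bash
python3 -c "
from h import *
to(.523,.027,.162,79)
snap('scene','s7'); snap('top','t7'); snap('wrist','w7')
P=cloud('w7'); v,u=np.mgrid[:480,:640]
def fit(m,n):
    q=P[m]; c=np.linalg.svd(q-q.mean(0))[2][2]; print(n,m.sum(),q.mean(0).round(4),'tilt',np.arccos(abs(c[2])).round(4), cv2.minAreaRect((q[:,:2]*1000).astype(np.float32)))
fit((v<220)&(P[...,2]>.112)&(P[...,2]<.121)&(u>180)&(u<460),'floor')
a=cv2.imread('pics/s7.png')[130:290,240:440]; b=cv2.imread('pics/t7.png')[220:320,180:360]
k=lambda x:cv2.resize(x,(400,int(x.shape[0]*400/x.shape[1])),interpolation=cv2.INTER_CUBIC)
a,b=k(a),k(b); cv2.imwrite('pics/f7.png',np.hstack([a,np.pad(b,((0,a.shape[0]-b.shape[0]),(0,0),(0,0)))]))
"
```

```text
bash:  1442 Killed                     python3 -c "
from h import *
to(.523,.027,.162,79)
snap('scene','s7'); snap('top','t7'); snap('wrist','w7')
P=cloud('w7'); v,u=np.mgrid[:480,:640]
def fit(m,n):
    q=P[m]; c=np.linalg.svd(q-q.mean(0))[2][2]; print(n,m.sum(),q.mean(0).round(4),'tilt',np.arccos(abs(c[2])).round(4), cv2.minAreaRect((q[:,:2]*1000).astype(np.float32)))
fit((v<220)&(P[...,2]>.112)&(P[...,2]<.121)&(u>180)&(u<460),'floor')
a=cv2.imread('pics/s7.png')[130:290,240:440]; b=cv2.imread('pics/t7.png')[220:320,180:360]
k=lambda x:cv2.resize(x,(400,int(x.shape[0]*400/x.shape[1])),interpolation=cv2.INTER_CUBIC)
a,b=k(a),k(b); cv2.imwrite('pics/f7.png',np.hstack([a,np.pad(b,((0,a.shape[0]-b.shape[0]),(0,0),(0,0)))]))
"
```

The full SVD ran out of memory. Pictures were saved first, so I'll rework it from those.

```bash
python3 -c "
from h import *
to(.523,.027,.162,79)
P=cloud('w7'); v,u=np.mgrid[:480,:640]
m=(v<220)&(P[...,2]>.11)&(P[...,2]<.122)&(u>180)&(u<460); q=P[m]; w,V=np.linalg.eigh(np.cov(q.T)); print(m.sum(),q.mean(0).round(4),'tilt',np.arccos(abs(V[2,0])).round(4))
T=cloud('t7'); vv,uu=v,u
a=cv2.imread('pics/s7.png')[130:290,240:440]; b=cv2.imread('pics/t7.png')[220:320,180:360]
k=lambda x:cv2.resize(x,(400,int(x.shape[0]*400/x.shape[1])),interpolation=cv2.INTER_CUBIC)
a,b=k(a),k(b); cv2.imwrite('pics/f7.png',np.hstack([a,np.pad(b,((0,a.shape[0]-b.shape[0]),(0,0),(0,0)))]))
"
```

```text
t 23.05 p [0.5231 0.0272 0.1613] th 78.91 gap 0.153 F [ 0.1   0.12 -3.89] down -1.0 | tool delta cm [-0.07  0.01 -0.02] spin -0.09
29835 [0.4683 0.0386 0.1169] tilt 0.0058
```

View pics/f7.png

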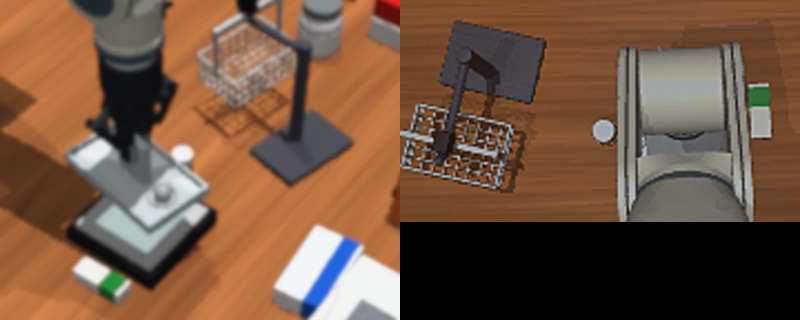

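The ball sits in its ring at (163,190), the basket hangs on the hook, and the bystanders are in place. Tray tilt is 0.006 rad and its underside is about 81 mm above the glass. Handing in.

```bash
python3 -c "
from bench import bot
print(bot.close_job())"
```

```text
the job is handed in; nothing more can be done
None
```

The job is handed in at about 23 s on the robot's clock. The basket hangs on the hook, let go of, and the arm is still holding the tray over the code reader's glass.

- **Tray position:** the gripper is at (0.523, 0.027), against a measured glass centre of (0.523, 0.028). The tray's tilt is 0.006 rad and its underside is about 81 mm above the glass.
- **Grip:** the fingers are closed on the plate with a steady wrist load of about 4 N. The pose did not change over the last 0.8 s of holding.
- **Ball:** the last scene picture shows it in its ring. I did not measure its offset from the pocket's centre.
- **Basket:** a close wrist picture taken right after release shows it level on the hook, with the tip in front of the bar. It still hangs there in the last pictures.
- **Bystanders:** those in the last crops (vial, small carton, jar, part of the flat carton) look undisturbed. The syrup bottle and tall carton were outside those crops and not checked at the end.

One check script ran out of memory on a plane fit. I redid the fit from the pictures already saved, and it had no effect on the arm. No check disagreed. Moves sometimes ended up to about 1 cm from where I aimed; I measured and corrected that each time before gripping, hanging or lowering.

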